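# Fit the drill plate over the jig's hidden pin and hold it down

## Task

A wooden knife-handle blank is lying ready in the drilling jig that is screwed to the bench. Pick up the shorter of the two steel drill plates, lay it over the blank in line with the jig, slide it about until it drops over the locating pin hidden beneath it, then press it down flush on the blank with at least 10 N. Finish while still holding the plate pressed down like that, ready for drilling; leave the blank in its nest and everything else on the bench where it is.

Things in the scene. Friction and masses are not known exactly. Their poses are not given: they have to be found in the camera images.
- plate: Short drill plate, to be fitted: steel 120 x 50 x 6 mm, 0.33 kg, flat on the bench. On its middle a dark wooden grip block 60 long (along x), 24 wide (along y), top 51 above the underside; under it a blind bore, 12 diameter, 18 deep, open only at the underside. Bushings 5 proud, 45 either side. Origin: centre of underside (bore's mouth); x along the 120 mm, z up. Either way round is right.
- jig: Drilling jig, fixed: plywood base 190 x 110 x 18 mm, two wooden rails 80 long along x, tops 35 above the bench, 56 apart with bevelled mouths (64 at the top). The plate sinks between them only when lying along x. Origin: centre of the underside on the bench, straight below the pin; x along the rails, z up. Plate fully home: its origin 28 mm above the jig's origin.
- pin_top (a point): Top centre of the jig's upright steel locating pin: 10 mm diameter, the last 5.5 mm tapering to a 4 mm flat top, 40 mm above the bench and 12 mm above the blank's top face. It comes up through the hole in the middle of the blank and is hidden once the plate is over it.
- blank: Wooden knife-handle blank, 120 x 38 x 10 mm with a 12 mm hole in its middle, lying loose in the jig between the rails, over the pin: underside 18 mm, top face 28 mm above the bench. Origin: centre of its underside; x along its length.
- long_plate: The other, longer drill plate, not wanted: same make but 170 x 50 x 6 mm, bushings 70 mm from its centre, same grip block. Flat on the bench; the two plates may swap places. Origin: centre of the underside, x along its length.
- spare_blank: Bystander: a second wooden blank like the one in the jig, 120 x 38 x 10 mm, flat on the bench. Origin: centre of the underside.
- mug: Bystander: white mug, 82 mm diameter, 95 mm tall. Origin: centre of the underside.
- tin: Bystander: closed steel tin, 56 mm diameter, 60 mm tall. Origin: centre of the underside.
- screwdriver: Bystander: screwdriver with wooden handle lying on the bench. Origin: centre of its underside.
- hammer: Bystander: hammer lying on the bench. Origin: centre of its underside.
- offcut: Bystander: block of timber, 110 x 70 x 45 mm. Origin: centre of the underside.
Things that resemble listed ones, but are neither listed nor needed, are in the scene too. What is shaped like the plate but green or purple is not meant.

How it is judged (in metres and radians):
On the way, in this order (a step that is already met when the one before it is completed fails the run):
1. the short plate is lifted clear of the bench in the fingers (height (world z) of plate above 0.032 m and contact force between the fingers and plate above 1 N), for 0.2 s.
2. the plate has dropped over the pin (pin at least 6 mm up its bore) (horizontal distance between plate and pin_top below 0.003 m and z of plate in the frame of jig between 0.0255 and 0.034 m and angle between plate's own z axis and vertical below 0.06 rad), for 0.1 s.
At the end, for the whole second after the job is handed in: Short plate on the pin (within 3 mm of its axis), level, in line with the jig within 0.1 rad, underside within 1.5 mm of flush on the blank; blank still in its nest; fingers still on the plate (over 3 N) and plate pressed on the blank with over 9 N through the last second (horizontal distance between each of plate, blank and pin_top below 0.003 m and z of plate in the frame of jig between 0.0255 and 0.0295 m and angle between plate's own z axis and vertical below 0.06 rad and angle between the x axis of plate and the x axis of jig, either way round below 0.1 rad and contact force between plate and blank above 9 N and contact force between the fingers and plate above 3 N and z of blank in the frame of jig between 0.016 and 0.0195 m); the arm keeps its last pose, push and grip.
It fails at once if a bystander was moved by more than 30 mm (distance of any of long_plate, spare_blank, mug, tin, screwdriver, hammer, offcut from where it was at the start of the episode above 0.03 m).
It also fails if it takes over 51 s, if anything falls off the work surface, if the arm or the gripper's body presses on something with over 40 N, if the wrist force passes 120 N, or if a joint passes its speed limit or range.

## Robot

A 6-joint arm with a two-finger parallel gripper is mounted at the origin on the work surface. World frame = base frame: x ahead of the robot, y to its left, z up, the work surface at z = 0. Lengths are in mm, angles in degrees, forces in N, time in s.
With the tool pointing down it reaches from about 350 to 850 mm from the base axis. Payload 8.1 kg.
Tool frame: the origin (TCP) lies midway between the tips of the shut fingers; the grasp point (between the pads) lies 19 mm behind it; z points along the fingers, y is the line along which they close (so a half turn about z gives the same grasp; the last joint's range is limited). The gripper opens to 85 mm and grips with 20 to 120 N. Pads are 22 mm wide; open, the fingers measure 114 mm over their backs; the gripper's body (76 mm by 85 mm) begins 54 mm behind the grasp point. The pads swing forward as they close: fully open they stand 13 mm farther back than shut.
Start: joints at [63.805, 7.471, 85.268, -0, 87.261, -4.893], TCP at [217.955, 559.018, 231.292] pointing down, gripper open.
Joint ranges: [-169.43, 169.43], [-51.17, 129.36], [1.28, 143.12], [-76.62, 256.62], [0, 156.53], [-152.29, 152.29]. Speed limits (degrees/s): [136.94, 136.94, 159.86, 180, 180, 180].

## Interface

Orientations are given as [roll, pitch, yaw] about the fixed x, y, z axes, in that order (R = Rz(yaw) Ry(pitch) Rx(roll)).
In Python, from bench import r gives the robot as it stands.
- The arm moves only by the tool apply_moves, never from a script. Its argument "steps" is a list of rows, each a list of 7 numbers: the opening, from -1 (shut) to 1 (fully open), then the shift along the tool's x, y, z in mm, then the turn, a rotation vector about the tool's x, y, z in units of 5 degrees (1.0 is 5 degrees). A call has exactly 8 rows; each row shifts and turns the commanded pose from where the row before left it, along the tool's axes as they then stand; what a row does not reach is not made up. A row lasts 1/10 s, in which the tool goes at most 50 mm and 8.59 degrees, less where a joint would pass 70% of its speed; a pose out of reach is approached as far as the arm can. A call is refused whole if a number of a shift passes 50 or a number of a turn 1, either way. A call with a gripper value outside its range is refused whole. The fingers move at their own pace and stop on an object; "squeeze" is the grip in N (left out, the last holds). Time passes only in rows, so rows that do not move let the fingers close, or fill a call up. It gives the time, the measured TCP pose, the force, the opening and the grip force at its end, in the units of the state.
- r.sense(): the state, without advancing time (a new reading comes with each control period).
- r.snapshot(name): name is "scene" or "top" or "wrist"; returns a dict with "color" (480x640x3 uint8, blue, green, red), "depth" (480x640 float32, mm along the optical axis (not along the pixel's ray), 0 where there is no reading), "mtx" (3x3 intrinsics, pixels), "T" (4x4, takes a point from camera to world coordinates); the wrist camera has in their place "hand_eye" (4x4, takes a point from camera to tool coordinates, whose origin is the TCP and whose axes are the flange's). Camera axes: x right, y down, z forward; pixel columns grow to the right and rows downward; lengths in mm; the calibration is good to about 2 mm. The wrist camera is an equidistant fisheye: a pixel r from the principal point sees the ray r / f radians off the axis. A picture is of the moment at which its call begins: read the wrist's pose just before it.
- r.hand_in(): hands the job in; it is judged then, once.
The state is a dict: "time": time; "joint_pos": joint angles; "qd": joint speeds; "joint_efforts": joint torques, N m; "tool_pos": TCP position; "tcp_rot": TCP orientation; "ft_force": force on the tool from outside, world axes, zero at the start; "wrist_torque": the same for the moment, N m; "finger_gap": finger opening in mm; "grip_force": force on a finger pad.
Only numpy, scipy, OpenCV 4.12 (cv2) and the standard library are available. Lean on these libraries where they do the work, as an engineer would, in place of code of your own. Each camera call takes 0.05 s, during which the arm holds its last target. There are 200 camera calls.

## Working session

There is one attempt and no reset: what is moved stays moved. The work goes in short steps, Python scripts to look and compute and a tool call to move; the robot and the scene stay as the last step left them, time stands still between calls to the robot, and variables do not carry over. Pictures are saved under pics/ and viewed, at most 10 in all, crops included, and the job is handed in when it is done.

Besides the shell and the picture viewer there is one more tool, called after "Request:" as a command line: name --pt "numbers of a row" for each row, then --argument value for the rest. apply_moves: Moves the arm, as the interface text tells. Its arguments: {"type":"object","properties":{"steps":{"type":"array"},"squeeze":{"type":"number"}},"required":["steps"]}

```bash
mkdir -p pics; ls
cat > h.py <<'E'
import numpy as np, cv2, pickle
from bench import r
def snap(n,f):
    s=r.sense(); d=r.snapshot(n); d['state']=s; pickle.dump(d,open(f'pics/{f}.pkl','wb')); cv2.imwrite(f'pics/{f}.png',d['color']); return d
def load(f): return pickle.load(open(f'pics/{f}.pkl','rb'))
def px(d,u,v,z=None):
    "world point at pixel, by depth, or by the plane at height z"
    K=d['mtx']; T=d['T']; ray=np.array([(u-K[0,2])/K[0,0],(v-K[1,2])/K[1,1],1])
    if z is None: return T[:3,:3]@(ray*np.median(d['depth'][int(v)-1:int(v)+2,int(u)-1:int(u)+2]))+T[:3,3]
    w=T[:3,:3]@ray; return T[:3,3]+w*(z-T[2,3])/w[2]
E
python3 - <<'E'
from h import *
for n in ("top","scene"):
    d=snap(n,n); print(d['mtx'].round(1).tolist(),d['T'].round(3).tolist())
print(r.sense())
E
```

```text
pics
[[575.8, 0.0, 307.5], [0.0, 575.8, 233.7], [0.0, 0.0, 1.0]] [[-0.005, -0.997, 0.082, 455.488], [-1.0, 0.004, -0.011, -25.561], [0.011, -0.082, -0.997, 1609.424], [0.0, 0.0, 0.0, 1.0]]
[[507.3, 0.0, 326.8], [0.0, 507.3, 238.7], [0.0, 0.0, 1.0]] [[0.417, 0.774, -0.477, 1169.321], [0.909, -0.347, 0.231, -336.502], [0.013, -0.529, -0.848, 1138.098], [0.0, 0.0, 0.0, 1.0]]
{'time': 0.1, 'joint_pos': array([ 6.38052010e+01,  7.51120006e+00,  8.53235277e+01,  5.84910637e-04,
        8.72629364e+01, -4.89247389e+00]), 'qd': array([ 0.01535479, -0.11657391, -0.1124359 , -0.02526495, -0.02905708,
        0.01578654]), 'joint_efforts': array([ 6.31968160e-04, -5.70947242e+01, -5.01944733e+01, -2.96569006e-04,
        8.04671872e-03, -1.86982300e-05]), 'tool_pos': array([217.71924298, 558.56190978, 230.34030053]), 'tcp_rot': array([-1.79902742e+02, -8.91145134e-03,  1.58697639e+02]), 'ft_force': array([-0.93842246, -0.69387025,  1.34387919]), 'wrist_torque': array([0.04191457, 0.0460401 , 0.00388983]), 'grip_force': 0.0, 'finger_gap': 85.47235841746532}
```

View pics/top.png

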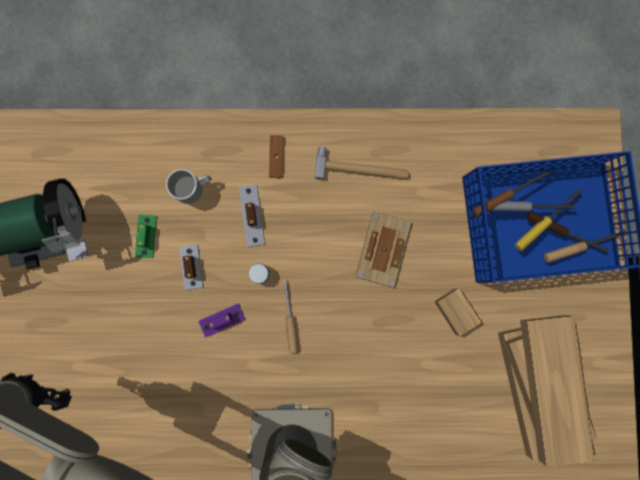

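View pics/scene.png

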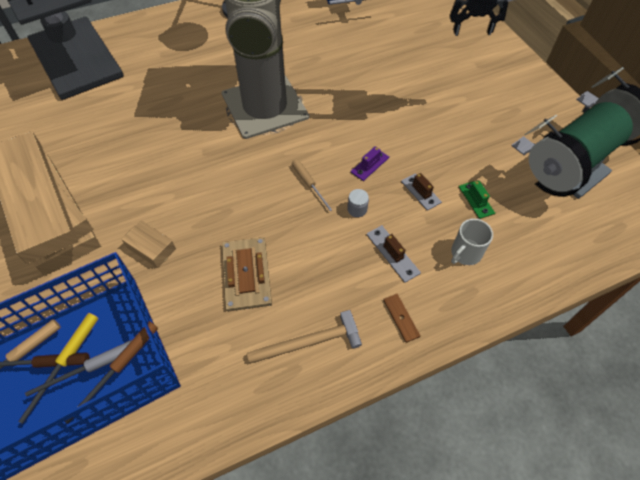

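The top view shows two steel plates: at (191,267), about 44 px long, and at (252,215), about 60 px long. The lookalikes are green (147,236) and purple (222,320). The short plate at (191,267) fits the description, and the jig is at (385,249). I'll confirm both in enlarged crops and measure them.

Run:
```python
from h import *
d=load('top'); c=d['color']
a=c[235:300,160:225]; b=c[205:292,345:425]
f=lambda i,s:cv2.resize(i,None,fx=s,fy=s,interpolation=cv2.INTER_CUBIC)
A=f(a,6);B=f(b,5); H=max(A.shape[0],B.shape[0]); o=np.zeros((H,A.shape[1]+B.shape[1],3),np.uint8)
o[:A.shape[0],:A.shape[1]]=A;o[:B.shape[0],A.shape[1]:]=B; cv2.imwrite('pics/crop.png',o); print(A.shape,B.shape)
# segmentation by depth height
K=d['mtx'];T=d['T'];v,u=np.mgrid[:480,:640];z=d['depth']
P=np.stack([(u-K[0,2])/K[0,0]*z,(v-K[1,2])/K[1,1]*z,z],-1)@T[:3,:3].T+T[:3,3]
def rep(n,u0,u1,v0,v1,lo,hi):
    m=np.zeros_like(z,bool);m[v0:v1,u0:u1]=1;m&=(P[...,2]>lo)&(P[...,2]<hi)
    q=P[m][:,:2].astype(np.float32);(cx,cy),s,an=cv2.minAreaRect(q)
    print(n,m.sum(),np.median(P[m][:,2]).round(1),'c',round(cx,1),round(cy,1),np.round(s,1),round(an,1),'mean',q.mean(0))
rep('bench',280,320,220,250,-30,30)
rep('short',165,220,238,298,3,13);rep('short all',165,220,238,298,3,70);rep('short grip',165,220,238,298,35,70)
rep('long',230,275,175,255,3,70);rep('long grip',230,275,175,255,35,70)
rep('jig',350,420,205,292,10,50);rep('rails',350,420,205,292,31.5,39)
```

```text
(390, 390, 3) (435, 400, 3)
bench 1199 -2.1 c 586.3 -21.1 [110.1  82.7] 89.7 mean [586.15326  -21.151815]
short 638 5.2 c 494.9 278.0 [164.4 151.1] 0.1 mean [497.26788 277.11057]
short all 897 6.7 c 494.9 278.0 [164.4 151.1] 0.1 mean [497.50586 277.68045]
short grip 213 48.5 c 497.6 281.6 [59.7 25.5] 7.7 mean [497.70145 280.45663]
long 998 6.7 c 642.9 112.0 [223. 124.] 0.0 mean [642.48    111.55774]
long grip 198 48.5 c 641.0 113.6 [60.2 24. ] 8.1 mean [641.0822  113.23629]
jig 2597 19.7 c 546.9 -245.9 [126.8 190.5] 74.3 mean [ 543.6661  -252.15886]
rails 189 34.0 c 547.4 -253.6 [ 88.1 111.2] 75.3 mean [ 543.1465  -249.95453]
```

View pics/crop.png

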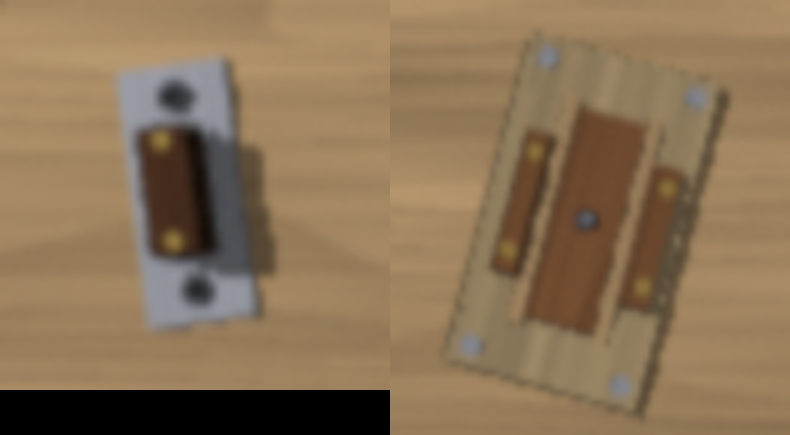

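The crops confirm the choice. Short plate: corners (120,72) to (150,325), so 42.5 px ≈ 118 mm long, with its grip block centred and yaw +7.7°. Jig: pin at crop (587,219), yaw about -15.7°. Next I'll compute the pin position and plan the approach.

```bash
cat >> h.py <<'E'
from scipy.spatial.transform import Rotation as Rn
def plan(xyz,yaw,n=8,frm=None):
    "rows taking the tool to xyz, pointing down, yaw; shifts in the frame before each row's turn"
    s=r.sense(); p=np.array(s['tool_pos'],float); R=Rn.from_euler('xyz',s['tcp_rot'],degrees=True)
    G=Rn.from_euler('xyz',[180,0,yaw],degrees=True); w=(R.inv()*G).as_rotvec(degrees=True)/n
    d=(np.array(xyz)-p)/n
    for i in range(n):
        print((R.inv().apply(d)).round(1).tolist(),(w/5).round(2).tolist()); R=R*Rn.from_rotvec(w,degrees=True)
E
python3 - <<'E'
from h import *
d=load('top')
print('pin',px(d,384.4,248.8,40),px(d,384,249),'blank top-centre')
e=lambda x,y:px(d,160+x/6,235+y/6,6)
a,b=e(172,65),e(204,323); print('plate c',(a+b)/2,np.hypot(*(a-b)[:2]),np.degrees(np.arctan2(*(a-b)[1::-1])))
j=[px(d,345+(x-390)/5,205+y/5,18) for x,y in((533,30),(728,92),(640,415),(445,360))]
print('jig c',np.mean(j,0),[np.hypot(*(j[i]-j[i-1])[:2]).round(1) for i in range(4)],np.degrees(np.arctan2(*(j[0]+j[1]-j[2]-j[3])[1::-1])))
plan([497.6,281,180],187.7)
E
```

```text
pin [ 542.57996336 -253.15208051   40.        ] [ 542.37627276 -252.93585265   33.85242645] blank top-centre
plate c [495.36993169 279.2616976    6.        ] 120.31073212348036 7.725710976106184
jig c [ 541.33414487 -256.11887885   18.        ] [np.float64(190.1), np.float64(113.7), np.float64(186.2), np.float64(111.6)] -15.940876628977643
[-45.2, -19.6, 6.3] [-0.0, -0.0, -0.73]
[-43.9, -22.4, 6.3] [-0.0, -0.0, -0.73]
[-42.4, -25.2, 6.3] [-0.0, -0.0, -0.73]
[-40.7, -27.8, 6.3] [-0.0, -0.0, -0.73]
[-38.8, -30.3, 6.3] [-0.0, -0.0, -0.73]
[-36.9, -32.7, 6.3] [-0.0, -0.0, -0.73]
[-34.7, -35.0, 6.3] [-0.0, -0.0, -0.73]
[-32.4, -37.1, 6.3] [-0.0, -0.0, -0.73]
```

Request:
apply_moves --pt "1 -45 -20 6 0 0 -0.73" --pt "1 -44 -22 6 0 0 -0.73" --pt "1 -42 -25 6 0 0 -0.73" --pt "1 -41 -28 6 0 0 -0.73" --pt "1 -39 -30 6 0 0 -0.73" --pt "1 -37 -33 6 0 0 -0.73" --pt "1 -35 -35 6 0 0 -0.73" --pt "1 -32 -37 6 0 0 -0.73" --squeeze 60

```text
time: 0.9
tool_pos: [499.3, 280.2, 182.7]
tcp_rot: [-180.0, -0.0, -172.0]
ft_force: [0.7, 0.6, -0.7]
finger_gap: 85.7
grip_force: 0.0
```

Run:
```python
from h import *
s=r.sense(); print(s['tool_pos'],s['tcp_rot'],s['joint_pos'],s['qd'].round(1),s['ft_force'])
d=snap('wrist','w1'); print(d['mtx'],d['hand_eye'].round(3)); plan([496.5,280,13],187.7,5)
```

```text
[499.25134312 280.19713613 182.7119039 ] [-1.79997410e+02 -2.41067057e-02 -1.71953397e+02] [ 2.41690562e+01  4.81984443e+00  9.32188223e+01  4.24751787e-03
  8.19852111e+01 -7.38781402e+01] [-46.9  20.1 -14.8   0.1  -5.6 -82.8] [ 0.73305773  0.57953519 -0.74016028]
[[371.64829954   0.         320.28688548]
 [  0.         371.64829954 241.2921156 ]
 [  0.           0.           1.        ]] [[ 0.00000e+00 -9.57000e-01 -2.89000e-01  7.45180e+01]
 [ 1.00000e+00  0.00000e+00 -1.00000e-03 -1.19000e-01]
 [ 1.00000e-03 -2.89000e-01  9.57000e-01 -1.42585e+02]
 [ 0.00000e+00  0.00000e+00  0.00000e+00  1.00000e+00]]
[1.3, 1.5, 33.7] [-0.01, 0.0, 0.02]
[1.3, 1.4, 33.7] [-0.01, 0.0, 0.02]
[1.3, 1.4, 33.7] [-0.01, 0.0, 0.02]
[1.3, 1.4, 33.7] [-0.01, 0.0, 0.02]
[1.2, 1.4, 33.7] [-0.01, 0.0, 0.02]
```

View pics/w1.png

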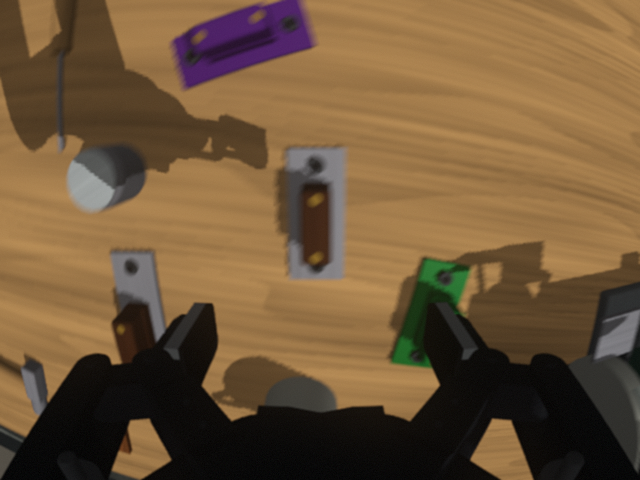

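The wrist view shows the short plate with its ends at about (317,148) and (316,278), and its grip block from (316,184) to (315,268). The arm was still gliding when the picture was taken. Next I'll measure again at rest and plan the descent.

```bash
cat >> h.py <<'E'
def wpx(d,u,v,z):
    K=d['mtx'];s=d['state'];a=np.array([u-K[0,2],v-K[1,2]])/K[0,0];t=np.hypot(*a)
    ray=np.r_[a/t*np.sin(t),np.cos(t)]; H=d['hand_eye']; R=Rn.from_euler('xyz',s['tcp_rot'],degrees=True).as_matrix()
    o=R@H[:3,3]+s['tool_pos']; w=R@H[:3,:3]@ray; return o+w*(z-o[2])/w[2]
E
python3 - <<'E'
from h import *
s=r.sense(); print(s['tool_pos'],s['tcp_rot'],s['qd'].round(1),s['ft_force'])
d=snap('wrist','w2'); c=d['color'][120:300,250:390]
# plate: grey pixels mask; grip: dark brown
hsv=cv2.cvtColor(d['color'],cv2.COLOR_BGR2HSV); m=np.zeros((480,640),np.uint8); m[120:310,265:380]=1
g=(m>0)&(hsv[...,1]<45)&(hsv[...,2]>90)
cnt=max(cv2.findContours(g.astype(np.uint8),0,1)[0],key=cv2.contourArea).reshape(-1,2)
q=np.array([wpx(d,u,v,6)[:2] for u,v in cnt],np.float32); print('plate',cv2.minAreaRect(q))
for lab,(u0,v0),(u1,v1) in(('plate',(317,148),(316,278)),('grip',(316,184),(315,268))):
    z=6 if lab=='plate' else 51; w=load('w1'); a,b=wpx(w,u0,v0,z),wpx(w,u1,v1,z); print(lab,(a+b)/2,np.hypot(*(a-b)[:2]),np.degrees(np.arctan2(*(a-b)[1::-1])))
cv2.imwrite('pics/w2c.png',cv2.resize(c,None,fx=3,fy=3))
E
```

```text
[503.56154543 274.27880583 181.5105547 ] [-1.79759588e+02  3.62454264e-02 -1.71914216e+02] [ 4.4 -0.9  1.3  0.6  1.2 15.2] [ 0.00703446 -5.75827508 -0.38917337]
plate ((495.4767761230469, 277.9046325683594), (119.20682525634766, 49.64872360229492), 7.988908767700195)
plate [497.82972037 276.20486874   6.        ] 118.49382163928937 -172.52354642794958
grip [496.79337175 275.80156391  51.        ] 66.44279503669186 -172.80702682335757
```

Run:
```python
from h import *
s=r.sense(); print(s['tool_pos'],s['tcp_rot'],s['qd'].round(1))
plan([496,278.5,60],187.8,6)
```

```text
[501.23747547 276.86678332 181.69136517] [-1.79856331e+02 -6.24623206e-02 -1.72296380e+02] [ 4.8 -1.3  0.8  2.7  1.5  8.2]
[0.8, 0.4, 20.3] [-0.0, -0.0, -0.0]
[0.8, 0.4, 20.3] [-0.0, -0.0, -0.0]
[0.8, 0.4, 20.3] [-0.0, -0.0, -0.0]
[0.8, 0.4, 20.3] [-0.0, -0.0, -0.0]
[0.8, 0.4, 20.3] [-0.0, -0.0, -0.0]
[0.8, 0.4, 20.3] [-0.0, -0.0, -0.0]
```

Request:
apply_moves --pt "1 0.5 -0.5 20 0 0 0" --pt "1 0.5 -0.5 20 0 0 0" --pt "1 0.5 -0.5 20 0 0 0" --pt "1 0.4 -0.5 20 0 0 0" --pt "1 0 0 20 0 0 0" --pt "1 0 0 20 0 0 0" --pt "1 0 0 0 0 0 0" --pt "1 0 0 0 0 0 0"

```text
time: 1.8
tool_pos: [496.1, 279.8, 63.1]
tcp_rot: [-180.0, -0.1, -172.1]
ft_force: [-0.3, 0.2, -0.3]
finger_gap: 85.1
grip_force: 0.0
```

Run:
```python
from h import *
d=snap('wrist','w3'); s=d['state']; print(s['qd'].round(1))
plan([496,278.5,13],187.8,4)
```

```text
[-0.1 -1.3 -1.5  0.   0.  -0.1]
[0.3, -0.4, 12.8] [0.0, 0.0, 0.01]
[0.3, -0.4, 12.8] [0.0, 0.0, 0.01]
[0.3, -0.4, 12.8] [0.0, 0.0, 0.01]
[0.3, -0.4, 12.8] [0.0, 0.0, 0.01]
```

View pics/w3.png

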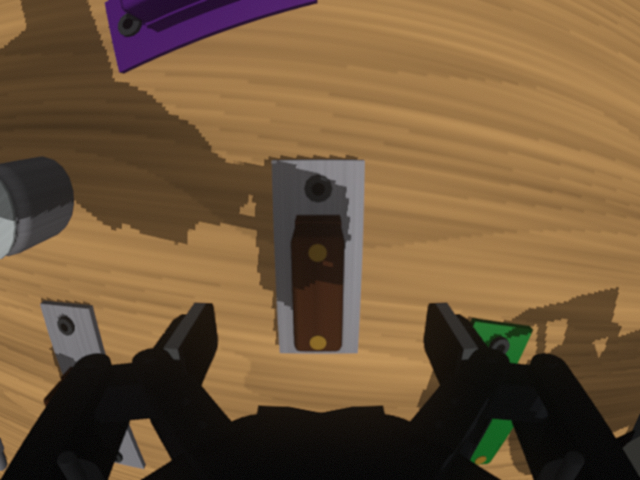

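The grip block is centred between the fingers at u≈318, with screws at (318,253) and (318,343). I'm descending and closing.

Request:
apply_moves --pt "1 0.3 -0.5 17 0 0 0" --pt "1 0.3 -0.5 16 0 0 0" --pt "1 0 0 16 0 0 0" --pt "1 0 0 0 0 0 0" --pt "0 0 0 0 0 0 0" --pt "-1 0 0 0 0 0 0" --pt "-1 0 0 0 0 0 0" --pt "-1 0 0 0 0 0 0" --squeeze 80

```text
time: 2.65
tool_pos: [496.8, 278.9, 15.1]
tcp_rot: [180.0, 0.1, -172.1]
ft_force: [0.1, -1.3, -0.1]
finger_gap: 28.0
grip_force: 0.0
```

Run:
```python
from h import *
w=load('w3'); a,b=wpx(w,318,253,51),wpx(w,318,343,51); print((a+b)/2,np.hypot(*(a-b)[:2]),np.degrees(np.arctan2(*(a-b)[1::-1])))
e,f=wpx(w,318,160,6),wpx(w,318,353,6); print((e+f)/2,np.hypot(*(e-f)[:2]))
print(r.sense())
```

```text
[496.93197849 278.60527332  51.        ] 46.35881190739626 -172.23059259730266
[496.46300548 278.2073072    6.        ] 119.8234810998059
{'time': 2.65, 'joint_pos': array([ 2.41541519e+01,  1.48673366e+01,  1.00769910e+02, -3.58129091e-04,
        6.42896795e+01, -7.37410435e+01]), 'qd': array([ 0.06154356,  0.0372314 ,  0.13523807, -0.06452904, -0.04455381,
        0.07294811]), 'joint_efforts': array([-2.62181784e-03, -5.64457834e+01, -4.30014253e+01, -4.66856945e-04,
       -2.23150404e-03,  3.37529500e-04]), 'tool_pos': array([496.80554218, 278.90614143,  15.06754582]), 'tcp_rot': array([ 1.79979851e+02,  7.02416277e-02, -1.72104662e+02]), 'ft_force': array([ 0.12893742, -1.2534921 , -0.11964924]), 'wrist_torque': array([-0.00359842,  0.00082295, -0.02027135]), 'grip_force': 0.0, 'finger_gap': 28.012691931641566}
```

Request:
apply_moves --pt "-1 0 0 0 0 0 0" --pt "-1 0 0 0 0 0 0" --pt "-1 0 0 0 0 0 0" --pt "-1 0 0 -10 0 0 0" --pt "-1 0 0 -20 0 0 0" --pt "-1 0 0 -25 0 0 0" --pt "-1 0 0 -25 0 0 0" --pt "-1 0 0 -20 0 0 0"

```text
time: 3.45
tool_pos: [496.1, 278.6, 115.7]
tcp_rot: [180.0, -0.0, -172.1]
ft_force: [0.4, 0.8, -2.6]
finger_gap: 22.9
grip_force: 78.7
```

Run:
```python
from h import *
s=r.sense(); print(s['tool_pos'],s['tcp_rot'],s['finger_gap'],s['grip_force'],s['ft_force'])
d=snap('wrist','w4')
plan([535,-100,140],164.3,8)
```

```text
[496.05489895 278.61652013 115.70868643] [ 1.79999044e+02 -2.34763684e-03 -1.72100577e+02] 22.926480659206916 78.65476369857788 [ 0.44398839  0.78632082 -2.55990181]
[1.9, -47.6, -2.6] [0.0, 0.01, 0.59]
[-0.5, -47.7, -2.6] [0.0, 0.01, 0.59]
[-3.0, -47.6, -2.6] [0.0, 0.01, 0.59]
[-5.4, -47.4, -2.6] [0.0, 0.01, 0.59]
[-7.9, -47.0, -2.6] [0.0, 0.01, 0.59]
[-10.3, -46.5, -2.6] [0.0, 0.01, 0.59]
[-12.6, -46.0, -2.6] [0.0, 0.01, 0.59]
[-15.0, -45.2, -2.6] [0.0, 0.01, 0.59]
```

View pics/w4.png

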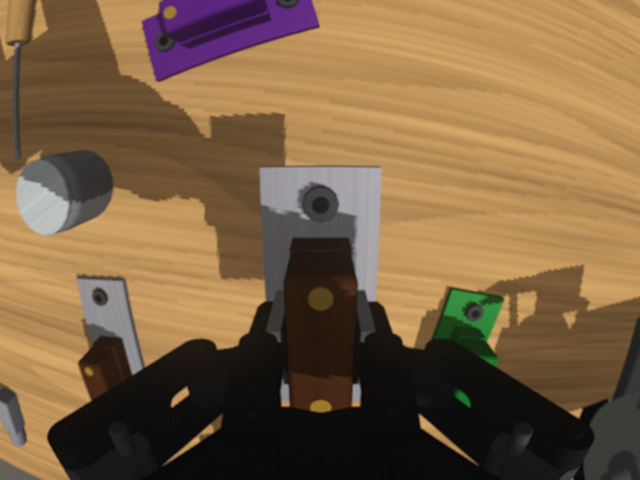

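The plate is held level and square, with its near end edge at (260–381,167). I'm carrying it to a viewpoint beyond the jig, where the wrist camera can see the pin.

Run:
```python
from h import *
plan([667.6,-288.4,150],164.2,14)
```

```text
[-6.4, -41.8, -2.2] [0.0, 0.0, 0.34]
[-7.7, -41.6, -2.2] [0.0, 0.0, 0.34]
[-8.9, -41.4, -2.2] [0.0, 0.0, 0.34]
[-10.1, -41.1, -2.2] [0.0, 0.0, 0.34]
[-11.3, -40.8, -2.2] [0.0, 0.0, 0.34]
[-12.5, -40.4, -2.2] [0.0, 0.0, 0.34]
[-13.7, -40.1, -2.2] [0.0, 0.0, 0.34]
[-14.9, -39.6, -2.2] [0.0, 0.0, 0.34]
[-16.1, -39.2, -2.2] [0.0, 0.0, 0.34]
[-17.2, -38.7, -2.2] [0.0, 0.0, 0.34]
[-18.3, -38.2, -2.2] [0.0, 0.0, 0.34]
[-19.5, -37.6, -2.2] [0.0, 0.0, 0.34]
[-20.6, -37.0, -2.2] [0.0, 0.0, 0.34]
[-21.6, -36.4, -2.2] [0.0, 0.0, 0.34]
```

Request:
apply_moves --pt "-1 -6 -42 -3 0 0 0.34" --pt "-1 -8 -42 -3 0 0 0.34" --pt "-1 -9 -41 -2 0 0 0.34" --pt "-1 -10 -41 -2 0 0 0.34" --pt "-1 -11 -41 -2 0 0 0.34" --pt "-1 -13 -40 -2 0 0 0.34" --pt "-1 -14 -40 -2 0 0 0.34" --pt "-1 -15 -40 -2 0 0 0.34"

```text
time: 4.3
tool_pos: [593.1, -47.6, 131.4]
tcp_rot: [180.0, -0.1, 174.2]
ft_force: [0.5, -0.3, -2.5]
finger_gap: 23.1
grip_force: 79.3
```

Request:
apply_moves --pt "-1 -16 -39 -2 0 0 0.34" --pt "-1 -17 -39 -2 0 0 0.34" --pt "-1 -18 -38 -2 0 0 0.34" --pt "-1 -19 -38 -2 0 0 0.34" --pt "-1 -21 -37 -2 0 0 0.34" --pt "-1 -22 -36 -2 0 0 0.34" --pt "-1 0 0 0 0 0 0" --pt "-1 0 0 0 0 0 0"

```text
time: 5.1
tool_pos: [664.8, -290.4, 142.3]
tcp_rot: [180.0, -0.2, 164.0]
ft_force: [-0.6, -0.1, -3.4]
finger_gap: 22.9
grip_force: 79.6
```

Request:
apply_moves --pt "-1 0 0 0 0 0 0" --pt "-1 0 0 0 0 0 0" --pt "-1 0 0 0 0 0 0" --pt "-1 0 0 0 0 0 0" --pt "-1 0 0 0 0 0 0" --pt "-1 0 0 0 0 0 0" --pt "-1 0 0 0 0 0 0" --pt "-1 0 0 0 0 0 0"

```text
time: 5.9
tool_pos: [665.7, -289.5, 144.3]
tcp_rot: [-180.0, -0.0, 164.1]
ft_force: [-0.5, -0.2, -3.6]
finger_gap: 23.5
grip_force: 79.5
```

Run:
```python
from h import *
d=snap('wrist','w5'); s=d['state']; print(s['qd'].round(1),s['tool_pos'],s['tcp_rot'],s['ft_force'],s['grip_force'],s['finger_gap'])
```

```text
[-0.   0.  -0.1  0.1  0.1 -0. ] [ 665.68760191 -289.53807193  144.28684928] [-1.79998786e+02 -5.87571207e-04  1.64095959e+02] [-0.5263787  -0.18773803 -3.58516068] 79.5456075668335 23.467960934154178
```

View pics/w5.png

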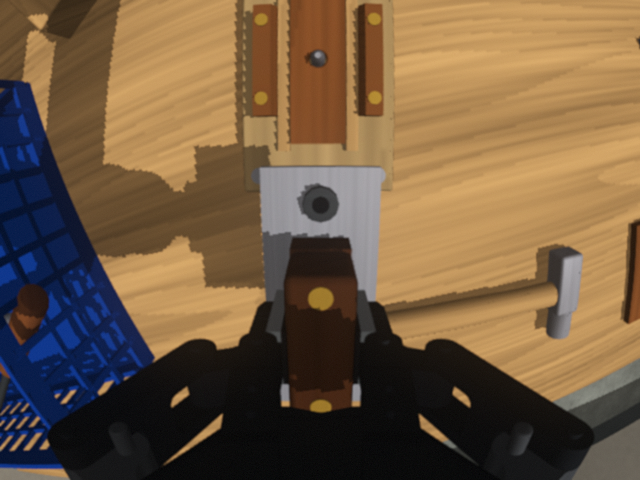

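The wrist view shows the pin at (317,58), the rail screws at (261,19), (261,98), (374,19) and (375,98), and the held plate's end edge at v≈167. I'll enlarge a crop of the jig to read these precisely.

Run:
```python
from h import *
d=load('w5'); cv2.imwrite('pics/w5c.png',cv2.resize(d['color'][0:120,240:400],None,fx=5,fy=5,interpolation=cv2.INTER_CUBIC))
```

```text
(no output)
```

View pics/w5c.png

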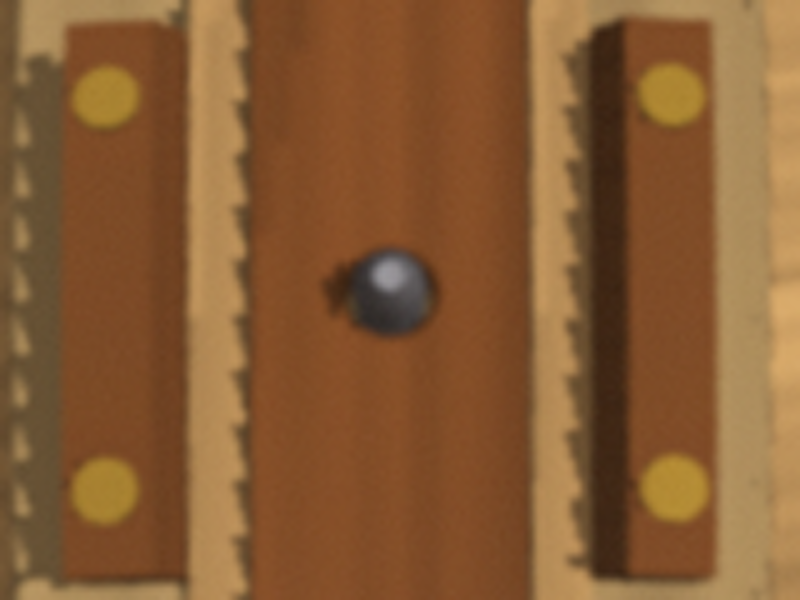

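Run:
```python
from h import *
d=load('w5'); s=d['state']; f=lambda x,y,z:wpx(d,240+x/5-.4,y/5-.4,z)
p=f(389,273,40); S=[f(*q,35) for q in((105,97),(104,491),(671,95),(674,489))]
yaw=[np.degrees(np.arctan2(*(S[i]-S[i+1])[1::-1])) for i in(0,2)]
print('pin',p,'screws mean',np.mean(S,0),'yaw',yaw, 'spans',[np.hypot(*(S[i]-S[j])[:2]) for i,j in((0,1),(2,3),(0,2),(1,3))])
R=Rn.from_euler('xyz',s['tcp_rot'],degrees=True); t=lambda u,v,z:R.inv().apply(wpx(d,u,v,s['tool_pos'][2]+z)-s['tool_pos'])
for zz in(-14.6,): 
  print('edge L,R',t(260,167,zz+6),t(381,167,zz+6),'bushing',t(320,204,zz+11))
```

```text
pin [ 542.79154036 -257.17520342   40.        ] screws mean [ 542.92085047 -257.38216514   35.        ] yaw [np.float64(164.27821487608497), np.float64(164.2207850594215)] spans [np.float64(56.32169395387378), np.float64(56.22512901617949), np.float64(76.31457467013396), np.float64(76.2579993680735)]
edge L,R [ 60.50181459 -25.2914631    8.60115654] [60.50934258 24.23845857  8.60010676] bushing [45.83465572 -0.72422924  3.60048539]
```

The pin is at (542.9,-257.2), yaw 164.25°, and the screw spans are consistent with the rail layout. The plate origin sits at about (0.6,-0.6) in the tool frame, so the TCP target is (543.6,-256.8).

Run:
```python
from h import *
plan([543.6,-256.8,75],164.25,6)
```

```text
[21.1, -0.3, 11.5] [0.0, -0.0, -0.01]
[21.1, -0.3, 11.5] [0.0, -0.0, -0.01]
[21.1, -0.3, 11.5] [0.0, -0.0, -0.01]
[21.1, -0.3, 11.5] [0.0, -0.0, -0.01]
[21.1, -0.3, 11.5] [0.0, -0.0, -0.01]
[21.1, -0.3, 11.5] [0.0, -0.0, -0.01]
```

Request:
apply_moves --pt "-1 21 -0.3 6 0 0 -0.03" --pt "-1 21 -0.3 12 0 0 0" --pt "-1 21 -0.3 12 0 0 0" --pt "-1 21 -0.3 12 0 0 0" --pt "-1 21 -0.3 14 0 0 0" --pt "-1 21 -0.3 13 0 0 0" --pt "-1 0 0 0 0 0 0" --pt "-1 0 0 0 0 0 0"

```text
time: 6.75
tool_pos: [543.9, -257.0, 75.4]
tcp_rot: [180.0, 0.0, 164.2]
ft_force: [0.5, -0.0, -2.7]
finger_gap: 23.0
grip_force: 79.5
```

Request:
apply_moves --pt "-1 0 0 0 0 0 0" --pt "-1 0 0 0 0 0 0" --pt "-1 0 0 0 0 0 0" --pt "-1 0 0 0 0 0 0" --pt "-1 0 0 0 0 0 0" --pt "-1 0 0 0 0 0 0" --pt "-1 0 0 0 0 0 0" --pt "-1 0 0 0 0 0 0"

```text
time: 7.55
tool_pos: [543.9, -257.0, 75.3]
tcp_rot: [-180.0, -0.0, 164.2]
ft_force: [0.2, 0.2, -3.4]
finger_gap: 22.8
grip_force: 79.5
```

Run:
```python
from h import *
s=r.sense(); print(s['tool_pos'],s['tcp_rot'],s['ft_force'],s['wrist_torque'])
plan([543.6,-256.8,58],164.25,4)
```

```text
[ 543.94696421 -256.98437793   75.27429428] [-1.79999545e+02 -8.89950479e-04  1.64249375e+02] [ 0.17840277  0.19071991 -3.37649143] [0.03630577 0.02224305 0.00730413]
[0.1, 0.0, 4.3] [-0.0, -0.0, -0.0]
[0.1, 0.0, 4.3] [-0.0, -0.0, -0.0]
[0.1, 0.0, 4.3] [-0.0, -0.0, -0.0]
[0.1, 0.0, 4.3] [-0.0, -0.0, -0.0]
```

Request:
apply_moves --pt "-1 0.3 0 5 0 0 0" --pt "-1 0 0 5 0 0 0" --pt "-1 0 0 4 0 0 0" --pt "-1 0 0 3 0 0 0" --pt "-1 0 0 2 0 0 0" --pt "-1 0 0 2 0 0 0" --pt "-1 0 0 2 0 0 0" --pt "-1 0 0 0 0 0 0"

```text
time: 8.35
tool_pos: [543.5, -256.8, 52.0]
tcp_rot: [180.0, -0.0, 164.2]
ft_force: [0.3, -0.2, -2.9]
finger_gap: 23.0
grip_force: 79.5
```

Request:
apply_moves --pt "-1 0 0 1 0 0 0" --pt "-1 0 0 1 0 0 0" --pt "-1 0 0 1 0 0 0" --pt "-1 0 0 1 0 0 0" --pt "-1 0 0 1 0 0 0" --pt "-1 0 0 0 0 0 0" --pt "-1 0 0 0 0 0 0" --pt "-1 0 0 0 0 0 0"

```text
time: 9.15
tool_pos: [543.7, -257.0, 47.4]
tcp_rot: [-180.0, 0.0, 164.2]
ft_force: [0.1, -1.0, -3.1]
finger_gap: 23.1
grip_force: 79.5
```

Request:
apply_moves --pt "-1 0 0 1 0 0 0" --pt "-1 0 0 1 0 0 0" --pt "-1 0 0 1 0 0 0" --pt "-1 0 0 1 0 0 0" --pt "-1 0 0 0.5 0 0 0" --pt "-1 0 0 0.5 0 0 0" --pt "-1 0 0 0 0 0 0" --pt "-1 0 0 0 0 0 0"

```text
time: 9.95
tool_pos: [543.8, -257.0, 43.1]
tcp_rot: [-180.0, 0.0, 164.2]
ft_force: [-3.7, 2.2, 5.7]
finger_gap: 22.9
grip_force: 80.7
```

Request:
apply_moves --pt "-1 0 0 0.4 0 0 0" --pt "-1 0 0 0.4 0 0 0" --pt "-1 0 0 0.4 0 0 0" --pt "-1 0 0 0 0 0 0" --pt "-1 0 0 0 0 0 0" --pt "-1 0 0 0 0 0 0" --pt "-1 0 0 0 0 0 0" --pt "-1 0 0 0 0 0 0"

```text
time: 10.75
tool_pos: [543.8, -257.0, 43.1]
tcp_rot: [-180.0, 0.0, 164.3]
ft_force: [-9.0, 4.6, 15.2]
finger_gap: 23.4
grip_force: 82.3
```

Run:
```python
from h import *
s=r.sense(); print(s['tool_pos'],s['tcp_rot'],s['ft_force'],s['wrist_torque'],s['grip_force'])
d=snap('scene','s2'); cv2.imwrite('pics/s2c.png',cv2.resize(d['color'][180:340,170:330],None,fx=3.7,fy=3.7,interpolation=cv2.INTER_CUBIC))
```

```text
[ 543.81678341 -257.03040684   43.09553021] [-1.79990320e+02  1.19128220e-02  1.64250417e+02] [-9.01497819  4.60817204 15.1947468 ] [ 0.82678804  1.33951604 -0.00663751] 82.2577428817749
```

View pics/s2c.png

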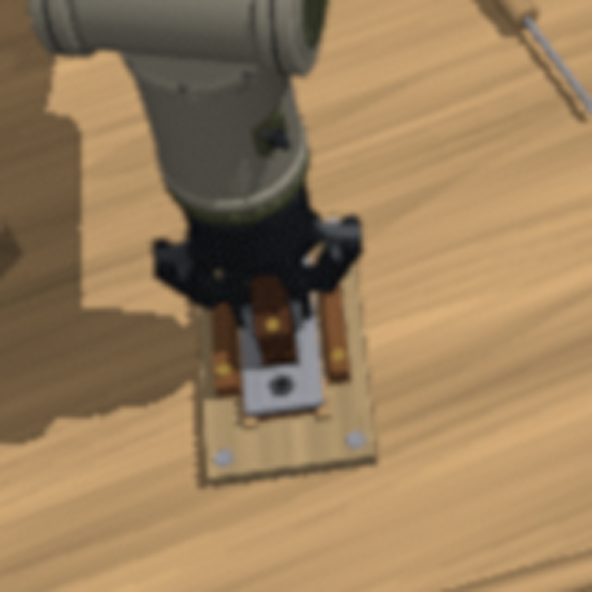

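The plate lies between the rails in line with the jig, its bushing at crop (281,384). It is flush: TCP z 43.1 is 28.0 mm above the grasp height. Contact force is about 18 N. I'll add a small margin and hand in.

Request:
apply_moves --pt "-1 0 0 0.3 0 0 0" --pt "-1 0 0 0.2 0 0 0" --pt "-1 0 0 0 0 0 0" --pt "-1 0 0 0 0 0 0" --pt "-1 0 0 0 0 0 0" --pt "-1 0 0 0 0 0 0" --pt "-1 0 0 0 0 0 0" --pt "-1 0 0 0 0 0 0"

```text
time: 11.6
tool_pos: [543.8, -257.0, 43.1]
tcp_rot: [-180.0, 0.0, 164.2]
ft_force: [-12.3, 6.2, 18.4]
finger_gap: 23.3
grip_force: 82.7
```

Run:
```python
from h import *
s=r.sense(); print(s['tool_pos'],s['tcp_rot'],s['ft_force'],s['grip_force'])
if 42<s['tool_pos'][2]<44.2 and 12<s['ft_force'][2]<60: print(r.hand_in())
```

```text
[ 543.8452685  -257.04886506   43.10849123] [-1.79991534e+02  1.39993350e-02  1.64249284e+02] [-12.31599173   6.17602028  18.41974278] 82.69727170040781
the job is handed in; nothing more can be done
None
```

I fitted the short drill plate over the pin, flush on the blank and in line with the jig, and handed in at 11.6 s while holding it down with about 21 N; the hand-in returned no verdict.

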